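# Send the waiting beads down the other chute

## Task

The blue kit dish has its beads and its chute is shuttered, so the next six are waiting in the bead feeder's seesaw gate. Push the empty white dish along the table until it sits home against the curved stop under the other chute, then press the gate's raised orange tab fully down so that the gate rocks over and all six beads run down into that dish, and leave the gate over. Do it all by pushing and pressing with the fingers: do not lift the dish or touch the beads or the gate's lowered tab, and leave the other things where they are.

Things in the scene. Friction and masses are not known exactly. Their poses are not given: they have to be found in the camera images.
- dish_place (a point): Point on the table (z = 0) where the centre of the white dish's underside lies when the dish is home. Axes are those of the feeder, which is bolted down and turned up to 0.2 rad: x away from the robot, square to the gate; y to the robot's left along gate and chutes. The stop is a dark curved rail 22 mm high round the far (+x) side, open towards the robot.
- outlet (a point): Middle of the open (right) chute's outlet, over the dish's place, at the outlet's lower edge, 60 mm above the table. Axes as the feeder's. The clear chute is 36 mm wide (x, 18 mm either way of this point), up to 120 mm high and runs from 22 mm on the right (-y) of this point to the gate's end 90 mm on its left. Keep the hand on the robot's side of it.
- gate_pivot (a point): Middle of the gate's pivot pin, 105 mm above the table. The pin runs along the feeder's x; axes as the feeder's. A clear feed funnel (36 mm square, 50 mm at the top) stands over it from 162 to 250 mm above the table, with its mast behind (+x).
- dish: The empty white stoneware dish, round, 128 mm across the rim, 116 mm across the foot, 45 mm high, walls 4.5 mm, 0.25 to 0.42 kg, loose on the table. Origin: centre of its underside. It starts 50 to 100 mm short of its place, on the robot's side of it, and up to 25 mm sideways. It slides under a push of 1 to 3 N low on its near wall.
- gate (a joint): The seesaw gate, a blue-sided steel trough 200 mm long, 34 mm wide, rocking over the pin at its middle. 0 = fully down to the robot's left (shuttered side), as it starts; grows as the right end goes down; 0.42 rad = fully down to the right, on its stop; level at 0.21. A friction pivot keeps it where it is left; rocking takes 1 to 3 N at a tab.
- tab_right (a point): Orange thumb tab at the gate's right end, raised at the start: a plate 46 (x) by 34 (y) by 4 mm on the robot's side of the trough, 40 mm before and 83 mm right of the pivot. Origin: centre of its top face, axes as the gate's. Its top is 130 mm above the table when raised, 96 mm when fully down. The trough wall along its +x edge stands 19 mm above the tab. Nothing is below it.
- tab_left (a point): The same orange tab at the gate's left end, 83 mm left of the pivot, lowered at the start (top 96 mm above the table). Not to be pried up. Origin: centre of its top face.
- full_dish: The blue dish, 128 mm across, 45 mm high, already holding its beads, at the left stop under the shuttered chute (red shutter plate). Loose; leave it. Origin: centre of its underside.
- jar: Bystander: small jar of gold powder, 44 mm across, 52 mm high, standing in front of the feeder's middle. Origin: centre of its underside.
- brush: Bystander: fine brush with a green handle, 170 mm long, lying in front of the feeder, left of the jar. Origin: under its middle.
- stick: Bystander: wooden mixing stick 150 x 18 x 4 mm lying on the right of the empty dish. Origin: under its middle.
- plate: Bystander: olive-brown mended plate with gold seams, 176 mm across, 15 mm high, on the left of the feeder. Origin: centre of its underside.
- bead1: One of six glazed stoneware beads, 26 mm balls of 21 g with a gold band; number 1 in the row waiting in the gate's trough, counted from the red shutter. They roll freely down whichever way the gate slopes. Origin: centre of the ball.
- bead2: One of six glazed stoneware beads, 26 mm balls of 21 g with a gold band; number 2 in the row waiting in the gate's trough, counted from the red shutter. They roll freely down whichever way the gate slopes. Origin: centre of the ball.
- bead3: One of six glazed stoneware beads, 26 mm balls of 21 g with a gold band; number 3 in the row waiting in the gate's trough, counted from the red shutter. They roll freely down whichever way the gate slopes. Origin: centre of the ball.
- bead4: One of six glazed stoneware beads, 26 mm balls of 21 g with a gold band; number 4 in the row waiting in the gate's trough, counted from the red shutter. They roll freely down whichever way the gate slopes. Origin: centre of the ball.
- bead5: One of six glazed stoneware beads, 26 mm balls of 21 g with a gold band; number 5 in the row waiting in the gate's trough, counted from the red shutter. They roll freely down whichever way the gate slopes. Origin: centre of the ball.
- bead6: One of six glazed stoneware beads, 26 mm balls of 21 g with a gold band; number 6 in the row waiting in the gate's trough, counted from the red shutter. They roll freely down whichever way the gate slopes. Origin: centre of the ball.
Things that resemble listed ones, but are neither listed nor needed, are in the scene too. Of the things like the dish, leave any that is green; of the rest the larger one is meant.

How it is judged:
By the outcome, as a careful person would: the job done as asked, in the order asked, and still so for the second after the job is handed in, with the robot touching nothing.
It also fails if it takes over 58 s, if anything falls off the work surface, if the arm or the gripper's body presses on something with over 40 N, if the wrist force passes 120 N, or if a joint passes its speed limit or range.

## Robot

A 7-joint arm with a two-finger parallel gripper is mounted at the origin on the work surface. World frame = base frame: x ahead of the robot, y to its left, z up, the work surface at z = 0. Lengths are in m, angles in rad, forces in N, time in s.
With the tool pointing down it reaches from about 0.35 to 0.9 m from the base axis. Payload 19.9 kg.
Tool frame: the origin (TCP) lies midway between the tips of the shut fingers; the grasp point (between the pads) lies 19 mm behind it; z points along the fingers, y is the direction in which the jaws open and shut (so a half turn about z gives the same grasp; the last joint's range is limited). The gripper opens to 85 mm and grips with 20 to 120 N. Pads are 22 mm wide; open, the fingers measure 114 mm over their backs; the gripper's body (76 mm by 85 mm) begins 54 mm behind the grasp point. The pads swing forward as they close: fully open they stand 13 mm farther back than shut.
Start: joints at [1.161, 0.417, -0.01, 1.614, 0.005, 1.111, -0.053], TCP at [0.225, -0.583, 0.231] pointing down, gripper open.
Joint ranges: [-2.81, 2.81], [-0.39, 2.02], [-1.27, 1.25], [0.06, 2.57], [-1.19, 4.33], [0.19, 2], [-2.82, 2.82]. Speed limits (rad/s): [1.89, 1.89, 2.39, 2.39, 3.01, 3.01, 3.01].

## Interface

Orientations are given as a unit quaternion [w, x, y, z].
In Python, from rig import * gives the robot as it stands. The module is installed in compiled form; this text tells all that it offers.
- The arm moves only by the tool servo_tool, never from a script. Its argument "rows" is a list that holds one entry, the list of rows, each a list of 7 numbers: the shift along the world's x, y, z in m, then the turn, a rotation vector about the world's x, y, z in rad, then the closure in counts, from 0 (fully open) to 255 (shut). A call has 1 to 12 rows; each row is the pose to reach, as a shift and turn from the pose commanded when the call began; what a row does not reach only later rows make up. A row lasts 1/12 s, in which the tool goes at most 41.7 mm and 7.16 degrees, less where a joint would pass 70% of its speed; a pose out of reach is approached as far as the arm can. A call with a gripper value outside its range is refused whole. The fingers move at their own pace and stop on an object; "force" is the grip in N (left out, the last holds). Time passes only in rows, so rows that repeat a pose let the fingers close. It gives the time, the measured TCP pose, the force and the opening at its end, in the units of the state.
- get_obs(): the state, without advancing time (a new reading comes with each control period).
- grab_frame(name): name is "side" or "top" or "wrist"; returns a dict with "pixels" (400x640x3 uint8, red, green, blue), "depth" (400x640 float32, m along the optical axis (not along the pixel's ray), 0 where there is no reading), "fx", "fy", "cx", "cy" (pixels), "pose" (4x4, takes a point from camera to world coordinates). Camera axes: x right, y down, z forward; pixel columns grow to the right and rows downward; lengths in m; the calibration is good to about 2 mm. A picture is of the moment at which its call begins.
- close_job(): hands the job in, once; it reports no verdict.
Trained networks look in a picture, given as the dict that the camera call returned (one of the last four; its "shot" number tells which), for a name from the list of things; names that differ only in an ending like _2 or _b are one class to them, and where a whole thing is asked for, a point or a joint stands for the part that bears it (a point fixed in the world has none). Each returns a list of dicts, best first, with "conf" (0 to 1); they miss things now and then, are a little off and sometimes report something else, mostly with a low value. They report only what shows in the picture. A call takes as long as a camera call. They do not tell look-alikes from the thing itself.
- regions_of(picture, target): "region" (400x640 bool, what is visible of it) and "pixel" ([column, row] in pixels, amid what is visible of it).
The state is a dict: "clock": time; "joint_pos": joint angles; "joint_velocities": joint speeds; "joint_torque": joint torques, N m; "position": TCP position; "tool_rot": TCP orientation; "ft_force": force on the tool from outside, world axes, zero at the start; "ft_torque": the same for the moment, N m; "grip_width": finger opening in m.
Only numpy, scipy, OpenCV 4.12 (cv2) and the standard library are available. Lean on these libraries where they do the work, as an engineer would, in place of code of your own. Each camera call takes 0.05 s, during which the arm holds its last target. There are 200 camera calls.

## Working session

There is one attempt and no reset: what is moved stays moved. The work goes in short steps, Python scripts to look and compute and a tool call to move; the robot and the scene stay as the last step left them, time stands still between calls to the robot, and variables do not carry over. Pictures are saved under pics/ and viewed, about 8 in all and at most 12, crops included, and the job is handed in when it is done.

Besides the shell and the picture viewer there is one more tool, called after ">>>" as name(argument=value, ...) on one line, values as JSON. servo_tool: Moves the arm, as the interface text tells. Its arguments: {"type":"object","properties":{"rows":{"type":"array","items":{"type":"array","items":{"type":"array","items":{"type":"number"}}}},"force":{"type":"number"}},"required":["rows"]}

```bash
mkdir -p pics
cat > h.py <<'E'
from rig import *
import numpy as np, cv2
def world(f,mask):
    d=f["depth"]; v,u=np.nonzero(mask&(d>0)); z=d[v,u]
    p=np.c_[(u-f["cx"])/f["fx"]*z,(v-f["cy"])/f["fy"]*z,z]
    T=np.array(f["pose"]); return p@T[:3,:3].T+T[:3,3]
def save(f,n): cv2.imwrite(n,cv2.cvtColor(f["pixels"],cv2.COLOR_RGB2BGR))
E
python3 - <<'E'
from h import *
np.set_printoptions(precision=4,suppress=True)
o=get_obs();print(o["clock"],o["position"],o["tool_rot"],o["grip_width"])
for c in("top","side"):
    f=grab_frame(c);save(f,f"pics/{c}0.png");print(c,np.array(f["pose"])[:3,3],f["fx"])
    for t in("dish","tab_right","gate","full_dish","jar","brush","stick","plate"):
        for r in regions_of(f,t)[:4]:
            w=world(f,r["region"])
            print(t,round(r["conf"],2),r["pixel"],r["region"].sum(),np.median(w,0) if len(w) else "",(w.min(0),w.max(0)) if len(w) else "")
E
```

```text
0.0 [ 0.2252 -0.5827  0.2307] [-0.0006  0.983   0.1834 -0.0002] 0.08527625008163874
top [0.3193 0.0476 1.2474] 468.44651298703576
dish 0.66 [349.3, 163.3] 1149 [ 0.5846 -0.009   0.1264] (array([ 0.5211, -0.0729, -0.0028]), array([0.668 , 0.1459, 0.1722]))
dish 0.63 [410.5, 265.0] 1005 [ 0.3468 -0.1619  0.0058] (array([ 0.3036, -0.2037, -0.0033]), array([ 0.3899, -0.1128,  0.038 ]))
dish 0.57 [478.5, 270.8] 2176 [ 0.3234 -0.3268  0.0079] (array([ 0.2572, -0.3832, -0.003 ]), array([ 0.3909, -0.2543,  0.0513]))
dish 0.55 [410.9, 190.1] 1912 [ 0.5397 -0.1712  0.0077] (array([ 0.4732, -0.2326, -0.0022]), array([ 0.6071, -0.1038,  0.0523]))
tab_right 0.76 [350.1, 160.0] 1194 [ 0.5845 -0.0107  0.1261] (array([ 0.5211, -0.0772, -0.0057]), array([0.6708, 0.1408, 0.2242]))
tab_right 0.55 [332.9, 154.1] 7010 [0.6303 0.0329 0.0717] (array([ 0.5231, -0.2074, -0.0041]), array([0.7444, 0.3091, 0.2545]))
gate 0.84 [351.7, 165.5] 1043 [ 0.5817 -0.0121  0.1271] (array([ 0.5231, -0.0636, -0.0028]), array([0.6708, 0.1334, 0.2331]))
gate 0.35 [308.0, 167.2] 71 [0.5852 0.1039 0.123 ] (array([0.5743, 0.092
[... 1513 characters left out ...]
5 0.0447 0.1217] (array([ 0.5216, -0.188 ,  0.0026]), array([0.647 , 0.1403, 0.1501]))
full_dish 0.96 [281.1, 256.8] 1295 [0.5435 0.2422 0.0248] (array([0.4884, 0.1683, 0.0012]), array([0.6317, 0.2951, 0.0963]))
jar 0.76 [343.8, 207.9] 243 [0.4521 0.0286 0.0428] (array([ 0.4346, -0.0021, -0.0005]), array([0.4741, 0.0394, 0.0579]))
brush 0.45 [321.2, 246.4] 60 [0.4532 0.1394 0.0071] (array([0.4283, 0.0304, 0.0019]), array([0.4642, 0.1731, 0.0117]))
stick 0.5 [343.6, 137.8] 166 [ 0.5877 -0.3122  0.0039] (array([ 0.5119, -0.3454, -0.0031]), array([ 0.6464, -0.2832,  0.0091]))
plate 0.57 [280.4, 310.9] 3390 [0.473  0.3668 0.0104] (array([0.3871, 0.2773, 0.0014]), array([0.5608, 0.4512, 0.0203]))
```

Run:
```python
import cv2
a=cv2.imread("pics/top0.png")[90:320,170:520]; cv2.imwrite("pics/c1.png",cv2.resize(a,(800,526),interpolation=cv2.INTER_CUBIC))
a=cv2.imread("pics/side0.png")[90:330,230:470]; cv2.imwrite("pics/c2.png",cv2.resize(a,(600,600),interpolation=cv2.INTER_CUBIC))
```

```text
(no output)
```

View pics/c1.png

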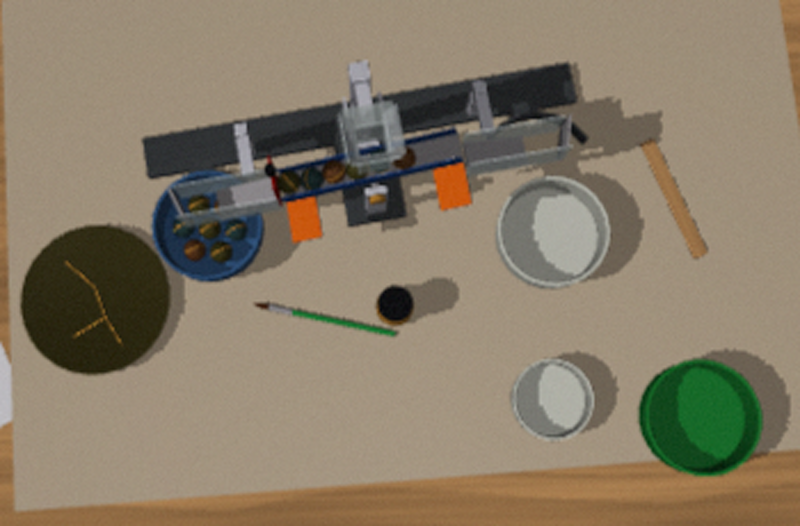

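View pics/c2.png

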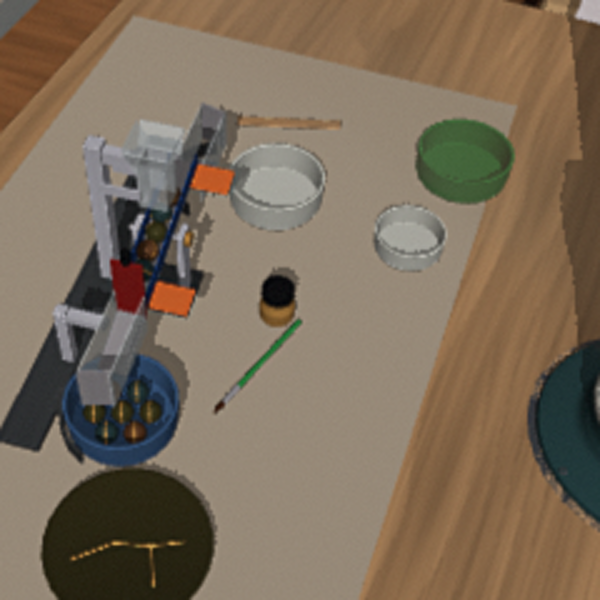

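Top picture: the candidates for the dish are the large white (412,191), the small white (412,264) and the green (476,272). The large white one is meant. The right tab is at about (368,172) and the left at about (303,186); the jar is at (343,223). Next I fit the feeder's axes, the dish circle and the tabs.

```bash
cat >> h.py <<'E'
from scipy.optimize import least_squares
def circ(p,r=None):
    c=np.median(p,0)
    f=lambda q:np.hypot(p[:,0]-q[0],p[:,1]-q[1])-(q[2] if r is None else r)
    return least_squares(f,[*c,.06],loss="soft_l1",f_scale=.002).x
def dish_fit(f,c0,zlo=.038,zhi=.05,R=.085,r=.062):
    w=world(f,np.ones((400,640),bool)); m=(np.hypot(*(w[:,:2]-c0).T)<R)&(w[:,2]>zlo)&(w[:,2]<zhi)
    p=w[m]; q=circ(p[:,:2],r); return q,len(p)
def tabs(f):
    hsv=cv2.cvtColor(f["pixels"],cv2.COLOR_RGB2HSV)
    m=cv2.inRange(hsv,(5,200,120),(18,255,255)); n,l,s,c=cv2.connectedComponentsWithStats(m)
    out=[]
    for i in range(1,n):
        if s[i,4]>60:
            w=world(f,l==i); w=w[w[:,2]>.08]
            if len(w)>40: out.append((c[i],s[i,4],np.median(w,0),w.min(0),w.max(0),(np.array(cv2.minAreaRect((w[:,:2]*1000).astype(np.float32))[0])/1000)))
    return out
E
python3 - <<'E'
from h import *
np.set_printoptions(precision=4,suppress=True)
for c in("top","side"):
    f=grab_frame(c);print(c)
    for t in tabs(f):print(*t)
    for n,c0 in(("white",[.54,-.171]),("blue",[.539,.237])):
        print(n,dish_fit(f,np.array(c0)),dish_fit(f,np.array(c0),r=None))
    # dark base bar & rails
    w=world(f,np.ones((400,640),bool)); px=f["pixels"][f["depth"]>0].max(1)
    m=(px<75)&(w[:,2]>-.01)&(w[:,2]<.03)&(w[:,0]>.5)&(w[:,0]<.78)&(w[:,1]>-.3)&(w[:,1]<.32)
    r=cv2.minAreaRect((w[m][:,:2]*1000).astype(np.float32));print("dark",m.sum(),r)
    k=m&(w[:,2]>.015);print("rail pts",k.sum());print(w[k][::max(1,k.sum()//25)])
E
```

```text
top
[367.3571 170.9328] 238 [ 0.5702 -0.0452  0.1308] [ 0.5469 -0.0634  0.1228] [ 0.5945 -0.0284  0.1388] [ 0.5706 -0.0457]
[302.5571 185.3288] 219 [0.5454 0.114  0.0964] [0.5205 0.0984 0.0903] [0.5689 0.1315 0.1047] [0.545  0.1145]
white (array([ 0.5355, -0.1659,  0.06  ]), 299) (array([ 0.5355, -0.1659,  0.0611]), 299)
blue (array([0.5526, 0.2281, 0.06  ]), 248) (array([0.5524, 0.2284, 0.0611]), 248)
dark 3898 ((614.6033935546875, 57.103485107421875), (179.83026123046875, 553.5328979492188), 9.307793617248535)
rail pts 849
[[ 0.741  -0.1847  0.0159]
 [ 0.7215 -0.1674  0.0161]
 [ 0.7115 -0.1318  0.0152]
 [ 0.7033 -0.0091  0.0161]
 [ 0.6922 -0.1065  0.0159]
 [ 0.6804 -0.1481  0.0233]
 [ 0.6779 -0.1482  0.0222]
 [ 0.6788  0.1331  0.0166]
 [ 0.6705  0.1278  0.0154]
 [ 0.6635  0.0816  0.0161]
 [ 0.658   0.0817  0.0158]
 [ 0.6501  0.1063  0.0162]
 [ 0.6436  0.2807  0.016 ]
 [ 0.6308  0.2393  0.0181]
 [ 0.5948  0.2685  0.021 ]
 [ 0.5818  0.2483  0.0283]
 [ 0.5735  0.2482  0.0287]
 [ 0.5602  0.054   0.0171]
 [ 0.5527  0.2698  0.027 ]
 [ 0.5467  0.264   0.0295]
 [ 0.5424  0.1948  0.0291]
 [
[... 665 characters left out ...]
 0.6618 -0.2035  0.0234]
 [ 0.6305 -0.0857  0.0218]
 [ 0.6917  0.0528  0.0164]
 [ 0.688   0.0963  0.0165]
 [ 0.6842  0.1725  0.0182]
 [ 0.5675  0.1761  0.0257]
 [ 0.6534  0.2347  0.0152]
 [ 0.5523  0.2041  0.0268]
 [ 0.6099  0.2385  0.0273]
 [ 0.5416  0.207   0.0224]
 [ 0.6189  0.2514  0.0242]
 [ 0.6168  0.2555  0.021 ]
 [ 0.5739  0.2451  0.0291]
 [ 0.5693  0.2429  0.024 ]
 [ 0.5787  0.2535  0.0278]
 [ 0.6442  0.2806  0.0181]
 [ 0.5132  0.2248  0.025 ]
 [ 0.5301  0.2391  0.0291]
 [ 0.565   0.261   0.0272]
 [ 0.5449  0.2581  0.0263]
 [ 0.5183  0.2499  0.0272]
 [ 0.6589  0.3142  0.0156]
 [ 0.5897  0.29    0.0222]
 [ 0.5837  0.2898  0.0208]
 [ 0.5743  0.2953  0.02  ]
 [ 0.5389  0.3094  0.0151]]
```

Run:
```python
from h import *
np.set_printoptions(precision=4,suppress=True)
ex=np.array([.9876,.157]);ey=np.array([-.157,.9876]);pv=np.array([.598,.0396])
for c in("top","side"):
    f=grab_frame(c); w=world(f,np.ones((400,640),bool)); px=f["pixels"][f["depth"]>0]
    q=np.c_[(w[:,:2]-pv)@ex,(w[:,:2]-pv)@ey,w[:,2]]
    for s in(-1,1):
        m=(q[:,2]>.019)&(q[:,2]<.027)&(px.max(1)<90)&(abs(q[:,1]-s*.195)<.085)&(abs(q[:,0])<.1)
        if s>0: m&=(px.max(1)-px.min(1)<20)
        p=q[m]; print(c,s,m.sum(),circ(p[:,:2]) if m.sum()>8 else ""); print(p[np.argsort(p[:,1])][::max(1,len(p)//14)])
        k=(q[:,2]>.055)&(q[:,2]<.125)&(abs(q[:,1]-s*.17)<.05); print("chute",k.sum(),np.percentile(q[k],[2,50,98],axis=0))
```

```text
top -1 74 [ 0.0079 -0.2008  0.0473]
[[ 0.0121 -0.2578  0.0245]
 [ 0.0212 -0.2512  0.0267]
 [ 0.0236 -0.2474  0.021 ]
 [ 0.0425 -0.2287  0.0262]
 [ 0.0482 -0.2196  0.0223]
 [ 0.0515 -0.2115  0.0259]
 [ 0.0508 -0.2065  0.022 ]
 [-0.0356 -0.1986  0.0252]
 [ 0.0996 -0.1951  0.0191]
 [-0.036  -0.1911  0.021 ]
 [ 0.0514 -0.1874  0.0221]
 [ 0.0496 -0.1815  0.0226]
 [ 0.0508 -0.1764  0.0215]
 [ 0.047  -0.1675  0.0211]
 [ 0.0757 -0.129   0.025 ]]
chute 806 [[-0.0186 -0.2179  0.0628]
 [ 0.0114 -0.1547  0.0926]
 [ 0.0729 -0.1222  0.1203]]
top 1 95 [0.0198 0.1668 0.0566]
[[ 0.0967  0.1121  0.0199]
 [-0.0471  0.141   0.0235]
 [ 0.065   0.1559  0.0201]
 [ 0.0449  0.1611  0.0253]
 [-0.0309  0.1659  0.0196]
 [-0.0313  0.1705  0.0266]
 [-0.0222  0.1745  0.0261]
 [-0.0567  0.1801  0.0254]
 [-0.0199  0.1852  0.0244]
 [ 0.0168  0.1901  0.0252]
 [ 0.0203  0.1925  0.0239]
 [-0.024   0.2029  0.0194]
 [-0.0103  0.2056  0.0227]
 [ 0.0211  0.2115  0.0236]
 [-0.0163  0.2199  0.0244]
 [-0.0169  0.2309  0.0234]]
chute 785 [[-0.1852  0.1216  0.0614]
 [ 0.011   0.1532  0.0927]
 [ 0.073   0.216   0.1203]]
side -1 1
[... 466 characters left out ...]
096 -0.131   0.0252]
 [ 0.013  -0.1303  0.0202]
 [ 0.0089 -0.1285  0.0231]]
chute 829 [[-0.0187 -0.219   0.0577]
 [ 1.1488 -0.1778  0.0937]
 [ 1.1641 -0.1236  0.1228]]
side 1 120 [0.0144 0.1939 0.0493]
[[ 0.0662  0.1279  0.0261]
 [-0.0317  0.1632  0.0227]
 [-0.0202  0.1733  0.0224]
 [-0.0214  0.1765  0.0226]
 [-0.0569  0.1861  0.021 ]
 [-0.0376  0.1972  0.0244]
 [-0.0074  0.2038  0.0214]
 [ 0.053   0.2084  0.023 ]
 [ 0.0205  0.2156  0.0221]
 [ 0.0464  0.2243  0.0242]
 [-0.0191  0.2278  0.0222]
 [-0.0182  0.2337  0.0208]
 [ 0.0386  0.2362  0.0252]
 [ 0.0327  0.245   0.0209]
 [ 0.0206  0.2528  0.0233]]
chute 1569 [[-0.6433  0.1216  0.0586]
 [-0.0182  0.1386  0.0912]
 [ 0.0723  0.2178  0.1227]]
```

The home place comes out at about (0.613,-0.155), with feeder yaw ≈ 0.158. The mirrored blue dish and the rail points agree on this. The dish is at (0.536,-0.165), so it needs about 78 mm along the feeder's x. I will cradle it with half-open fingers, tips leaning forward so that they touch low on the wall.

>>> servo_tool(rows=[[[0.21,0.402,0,0.052,-0.194,-0.21,105],[0.21,0.402,0,0.052,-0.194,-0.21,105],[0.21,0.402,0,0.052,-0.194,-0.21,105],[0.21,0.402,0,0.052,-0.194,-0.21,105],[0.21,0.402,0,0.052,-0.194,-0.21,105],[0.21,0.402,0,0.052,-0.194,-0.21,105],[0.21,0.402,0,0.052,-0.194,-0.21,105],[0.21,0.402,0,0.052,-0.194,-0.21,105],[0.21,0.402,0,0.052,-0.194,-0.21,105],[0.21,0.402,0,0.052,-0.194,-0.21,105],[0.21,0.402,0,0.052,-0.194,-0.21,105],[0.21,0.402,0,0.052,-0.194,-0.21,105]]])

```text
clock: 2.1
position: [0.4379, -0.1749, 0.2318]
tool_rot: [-0.008, 0.992, 0.082, 0.1]
ft_force: [0.4, 0.6, -0.2]
grip_width: 0.0503
```

>>> servo_tool(rows=[[[0,0,-0.04,0,0,0,105],[0,0,-0.08,0,0,0,105],[0,0,-0.12,0,0,0,105],[0,0,-0.16,0,0,0,105],[0,0,-0.19,0,0,0,105],[0,0,-0.21,0,0,0,105],[0,0,-0.219,0,0,0,105],[0,0,-0.219,0,0,0,105],[0,0,-0.219,0,0,0,105]]])

```text
clock: 2.85
position: [0.4357, -0.1811, 0.0128]
tool_rot: [-0.008, 0.992, 0.079, 0.1]
ft_force: [0.4, 0.5, 0.6]
grip_width: 0.0503
```

Run:
```python
from h import *
f=grab_frame("top");save(f,"pics/t1.png");g=grab_frame("side");print(get_obs()["position"])
a=np.hstack([cv2.resize(x["pixels"][s],(400,400),interpolation=cv2.INTER_CUBIC) for x,s in((f,np.s_[130:290,340:500]),(g,np.s_[90:250,270:430]))])
cv2.imwrite("pics/c3.png",a[...,::-1])
```

```text
[ 0.43614425 -0.18145724  0.01368688]
```

View pics/c3.png

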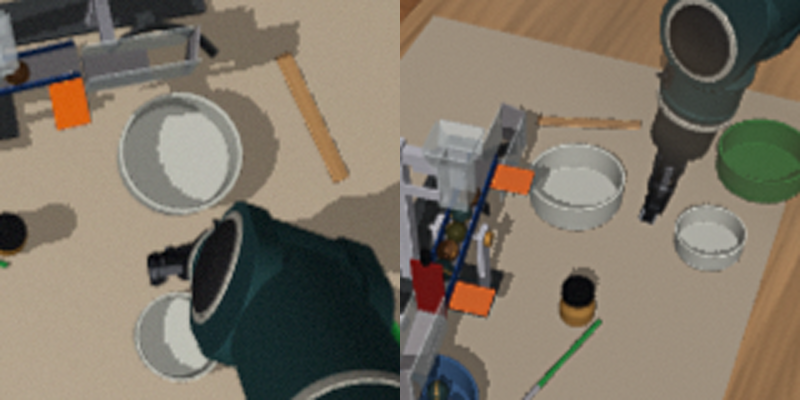

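The tips stand low between the two white dishes (left panel 185,265; right panel 650,215), clear of both. Now I push along the feeder's x.

>>> servo_tool(rows=[[[0.01,0.0016,0,0,0,0,105],[0.02,0.0032,0,0,0,0,105],[0.028,0.0045,0,0,0,0,105],[0.034,0.0054,0,0,0,0,105],[0.04,0.0064,0,0,0,0,105],[0.046,0.0073,0,0,0,0,105],[0.052,0.0083,0,0,0,0,105],[0.058,0.0092,0,0,0,0,105],[0.064,0.0102,0,0,0,0,105],[0.07,0.0111,0,0,0,0,105],[0.076,0.0121,0,0,0,0,105],[0.076,0.0121,0,0,0,0,105]]])

```text
clock: 3.95
position: [0.5127, -0.1685, 0.0124]
tool_rot: [-0.008, 0.992, 0.079, 0.1]
ft_force: [-0.3, 1.0, -0.8]
grip_width: 0.0506
```

```bash
cat > m.py <<'E'
from h import *
np.set_printoptions(precision=4,suppress=True)
ex=np.array([.9876,.157]);ey=np.array([-.157,.9876]);pv=np.array([.598,.0396])
for c in("top","side"):
    f=grab_frame(c); w=world(f,np.ones((400,640),bool)); px=f["pixels"][f["depth"]>0].astype(int)
    q=np.c_[(w[:,:2]-pv)@ex,(w[:,:2]-pv)@ey]
    m=(w[:,2]>.038)&(w[:,2]<.05)&(abs(q[:,1]+.195)<.075)&(q[:,0]>-.19)&(q[:,0]<.05)&(px.min(1)>90)&(np.ptp(px,axis=1)<45)
    print(c,m.sum(),circ(q[m]))
o=get_obs();print(o["clock"],o["position"],(o["position"][:2]-pv)@np.c_[ex,ey],o["ft_force"])
E
python3 m.py
```

```text
top 172 [-0.0501 -0.1934  0.0611]
side 152 [-0.0494 -0.1909  0.0613]
4.05 [ 0.5115 -0.1687  0.0122] [-0.1181 -0.1922] [-0.0306 -0.3554 -0.0137]
```

The dish tracks well, with about 34 mm to go.

>>> servo_tool(rows=[[[0.005,0.0008,0,0,0,0,105],[0.01,0.0016,0,0,0,0,105],[0.015,0.0024,0,0,0,0,105],[0.019,0.003,0,0,0,0,105],[0.022,0.0035,0,0,0,0,105],[0.025,0.004,0,0,0,0,105],[0.0275,0.0044,0,0,0,0,105],[0.03,0.0048,0,0,0,0,105],[0.031,0.005,0,0,0,0,105],[0.032,0.0051,0,0,0,0,105],[0.032,0.0051,0,0,0,0,105]]])

```text
clock: 4.97
position: [0.5434, -0.1638, 0.0123]
tool_rot: [-0.008, 0.992, 0.079, 0.1]
ft_force: [-0.9, -0.8, -0.8]
grip_width: 0.0505
```

```bash
python3 m.py
```

```text
top 130 [-0.0196 -0.1936  0.0612]
side 99 [-0.0198 -0.191   0.0608]
5.0667 [ 0.5434 -0.1638  0.0123] [-0.0859 -0.1923] [ 0.2646 -0.5171 -0.1266]
```

Not on the stop yet. I keep pushing in 1 mm steps until the force rises.

>>> servo_tool(rows=[[[0.001,0.0002,0,0,0,0,105],[0.002,0.0003,0,0,0,0,105],[0.003,0.0005,0,0,0,0,105],[0.003,0.0005,0,0,0,0,105]]])

```text
clock: 5.4
position: [0.5465, -0.1632, 0.0123]
tool_rot: [-0.008, 0.992, 0.079, 0.1]
ft_force: [-1.2, 0.3, -0.2]
grip_width: 0.0504
```

>>> servo_tool(rows=[[[0.001,0.0002,0,0,0,0,105],[0.0015,0.0002,0,0,0,0,105],[0.0015,0.0002,0,0,0,0,105]]])

```text
clock: 5.65
position: [0.5478, -0.1631, 0.0122]
tool_rot: [-0.008, 0.992, 0.079, 0.1]
ft_force: [-2.3, -0.1, 0.7]
grip_width: 0.0503
```

>>> servo_tool(rows=[[[0.001,0.0002,0,0,0,0,105],[0.0015,0.0002,0,0,0,0,105],[0.0015,0.0002,0,0,0,0,105]]])

```text
clock: 5.9
position: [0.5488, -0.1632, 0.0121]
tool_rot: [-0.008, 0.992, 0.078, 0.099]
ft_force: [-5.5, -2.3, 3.3]
grip_width: 0.0502
```

```bash
python3 m.py
```

```text
top 154 [-0.0148 -0.1941  0.0613]
side 87 [-0.0155 -0.1914  0.0606]
6.0 [ 0.5488 -0.1632  0.0121] [-0.0804 -0.1926] [-5.3466 -2.0889  1.6006]
```

>>> servo_tool(rows=[[[0.001,0.0002,0,0,0,0,105],[0.002,0.0003,0,0,0,0,105],[0.002,0.0003,0,0,0,0,105]]])

```text
clock: 6.25
position: [0.5496, -0.1632, 0.0117]
tool_rot: [-0.008, 0.992, 0.078, 0.098]
ft_force: [-14.2, -4.4, 8.8]
grip_width: 0.0503
```

```bash
python3 m.py
```

```text
top 143 [-0.0142 -0.1941  0.0612]
side 97 [-0.0135 -0.1918  0.0611]
6.35 [ 0.5495 -0.1632  0.0118] [-0.0797 -0.1927] [-13.9984  -3.8421   6.7461]
```

The dish is home: the stop takes 14 N and the centre is at feeder (-0.014,-0.193). I back off, lift, and check that it stays.

>>> servo_tool(rows=[[[-0.01,-0.0016,0,0,0,0,105],[-0.03,-0.0048,0,0,0,0,105],[-0.055,-0.0088,0,0,0,0,105],[-0.075,-0.012,0,0,0,0,105],[-0.08,-0.0127,0.03,0,0,0,160],[-0.08,-0.0127,0.07,0,0,0,255],[-0.08,-0.0127,0.11,0,0,0,255],[-0.08,-0.0127,0.15,0,0,0,255],[-0.08,-0.0127,0.19,0,0,0,255],[-0.08,-0.0127,0.19,-0.031,0.198,0,255],[-0.08,-0.0127,0.19,-0.031,0.198,0,255],[-0.08,-0.0127,0.19,-0.031,0.198,0,255]]])

```text
clock: 7.35
position: [0.4732, -0.1747, 0.2035]
tool_rot: [0.001, 0.997, 0.08, -0.001]
ft_force: [0.1, 1.2, -0.8]
grip_width: 0.0002
```

```bash
python3 m.py; python3 -c "
from h import *
for c in ('top','side'):
  for t in tabs(grab_frame(c)):print(*t[1:])
print(get_obs()['tool_rot'])
f=grab_frame('top');g=grab_frame('side')
a=np.hstack([cv2.resize(x['pixels'][s],(400,400),interpolation=cv2.INTER_CUBIC) for x,s in((f,np.s_[100:260,310:470]),(g,np.s_[80:240,250:410]))])
cv2.imwrite('pics/c4.png',a[...,::-1])"
```

```text
top 202 [-0.0142 -0.1943  0.0611]
side 111 [-0.0153 -0.1916  0.0603]
7.45 [ 0.4715 -0.1747  0.2018] [-0.1585 -0.1918] [-0.7413 -0.1279 -0.5468]
238 [ 0.57068499 -0.04541945  0.13065486] [ 0.54608687 -0.06331245  0.12306531] [ 0.59463769 -0.0282984   0.139716  ] [ 0.57061621 -0.04589272]
216 [0.54593358 0.11402107 0.09584002] [0.52105056 0.09855667 0.08969853] [0.56850213 0.13142498 0.10348902] [0.54517328 0.11471329]
119 [ 0.57162148 -0.04395628  0.13096633] [ 0.5495929  -0.06164503  0.12523066] [ 0.59266934 -0.02675648  0.13573528] [ 0.57137354 -0.04507066]
159 [0.54604792 0.11537777 0.09614404] [0.52342667 0.09558723 0.09049867] [0.57086624 0.13589364 0.10203044] [0.54625549 0.11574577]
[-5.25521182e-04  9.96883948e-01  7.88797649e-02  3.17615550e-04]
```

View pics/c4.png

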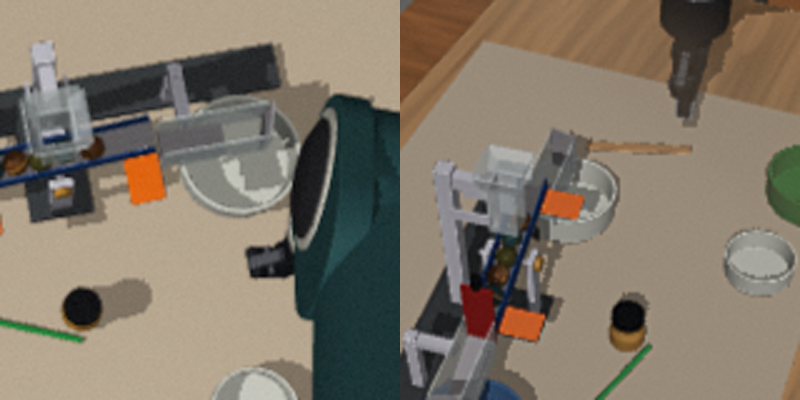

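The dish sits under the chute (left panel 240,155), and the hand is clear. Next I go above the raised tab (left panel 145,178).

>>> servo_tool(rows=[[[0.025,0.032,0,0,0,0,255],[0.05,0.064,0,0,0,0,255],[0.075,0.096,0,0,0,0,255],[0.098,0.127,0,0,0,0,255],[0.098,0.127,-0.02,0,0,0,255],[0.098,0.127,-0.04,0,0,0,255],[0.098,0.127,-0.055,0,0,0,255],[0.098,0.127,-0.055,0,0,0,255],[0.098,0.127,-0.055,0,0,0,255]]])

```text
clock: 8.4
position: [0.5688, -0.0484, 0.147]
tool_rot: [-0.0, 0.997, 0.079, -0.0]
ft_force: [0.2, 0.8, -0.1]
grip_width: -0.0001
```

```bash
python3 -c "
from h import *
f=grab_frame('top');g=grab_frame('side');o=get_obs();print(o['position'],o['ft_force'])
a=np.hstack([cv2.resize(x['pixels'][s],(400,400),interpolation=cv2.INTER_CUBIC) for x,s in((f,np.s_[110:210,310:410]),(g,np.s_[100:200,270:370]))])
cv2.imwrite('pics/c5.png',a[...,::-1])"
```

```text
[ 0.56969811 -0.04853144  0.14835881] [ 0.44336615 -0.47068761  0.33676972]
```

View pics/c5.png

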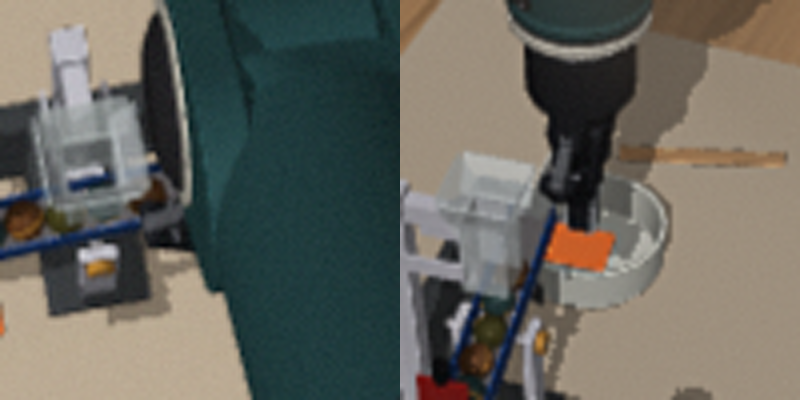

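The fingertips stand 17 mm over the tab (right panel 585,215). The hand is fairly near the funnel, so I lean it back 0.2 rad and go 5 mm outboard, then press.

>>> servo_tool(rows=[[[0.0048,-0.0043,0,0.031,-0.198,0,255],[0.0048,-0.0043,0,0.031,-0.198,0,255],[0.0048,-0.0043,0,0.031,-0.198,0,255],[0.0048,-0.0043,-0.008,0.031,-0.198,0,255],[0.0048,-0.0043,-0.012,0.031,-0.198,0,255],[0.0048,-0.0043,-0.016,0.031,-0.198,0,255],[0.0048,-0.0043,-0.019,0.031,-0.198,0,255],[0.0048,-0.0043,-0.022,0.031,-0.198,0,255],[0.0048,-0.0043,-0.025,0.031,-0.198,0,255]]])

```text
clock: 9.25
position: [0.5744, -0.0524, 0.1219]
tool_rot: [-0.008, 0.992, 0.079, 0.1]
ft_force: [-0.1, -1.0, 1.0]
grip_width: -0.0003
```

>>> servo_tool(rows=[[[0,0,-0.003,0,0,0,255],[0,0,-0.006,0,0,0,255],[0,0,-0.009,0,0,0,255],[0,0,-0.012,0,0,0,255],[0,0,-0.015,0,0,0,255],[0,0,-0.017,0,0,0,255],[0,0,-0.017,0,0,0,255]]])

```text
clock: 9.83
position: [0.5739, -0.0525, 0.1048]
tool_rot: [-0.008, 0.992, 0.079, 0.099]
ft_force: [0.0, -0.3, 1.0]
grip_width: 0.0
```

>>> servo_tool(rows=[[[0,0,-0.002,0,0,0,255],[0,0,-0.004,0,0,0,255],[0,0,-0.005,0,0,0,255],[0,0,-0.005,0,0,0,255]]])

```text
clock: 10.17
position: [0.5739, -0.0525, 0.1]
tool_rot: [-0.008, 0.992, 0.079, 0.1]
ft_force: [-0.1, 0.1, -0.0]
grip_width: 0.0002
```

```bash
python3 -c "
from h import *
for c in ('top','side'):
  for t in tabs(grab_frame(c)):print(*t[1:3])
o=get_obs();print(o['clock'],o['position'],o['ft_force'])"
```

```text
231 [0.54507027 0.11395422 0.12864146]
122 [0.5461416  0.1145178  0.12848455]
10.2667 [ 0.57403853 -0.0524807   0.10018817] [-0.21712615  0.1517225   0.05975575]
```

>>> servo_tool(rows=[[[0,0,-0.001,0,0,0,255],[0,0,-0.002,0,0,0,255],[0,0,-0.003,0,0,0,255],[0,0,-0.003,0,0,0,255]]])

```text
clock: 10.6
position: [0.5742, -0.0525, 0.0972]
tool_rot: [-0.008, 0.992, 0.079, 0.1]
ft_force: [-0.2, 0.3, 2.4]
grip_width: 0.0002
```

```bash
python3 -c "
from h import *
for c in ('top','side'):
  for t in tabs(grab_frame(c)):print(*t[1:3])
o=get_obs();print(o['clock'],o['position'],o['ft_force'])"
```

```text
228 [0.5452046  0.11176528 0.13096218]
116 [0.54757035 0.11406401 0.13087988]
10.7 [ 0.57418465 -0.05249842  0.09730763] [-0.27931976  0.82323414  1.04494499]
```

>>> servo_tool(rows=[[[0,0,-0.001,0,0,0,255],[0,0,-0.002,0,0,0,255],[0,0,-0.002,0,0,0,255]]])

```text
clock: 10.95
position: [0.5745, -0.0524, 0.0961]
tool_rot: [-0.008, 0.992, 0.079, 0.1]
ft_force: [-7.9, 0.7, 22.3]
grip_width: -0.0001
```

On the stop at 22 N. I lift off straight up and then back away, well clear.

>>> servo_tool(rows=[[[0,0,0.01,0,0,0,255],[0,0,0.04,0,0,0,255],[0,0,0.08,0,0,0,255],[-0.01,0,0.12,0,0,0,255],[-0.04,-0.02,0.14,0,0,0,255],[-0.07,-0.05,0.14,0,0,0,255],[-0.1,-0.08,0.14,0,0,0,255],[-0.13,-0.11,0.14,0,0,0,255],[-0.15,-0.14,0.14,0,0,0,255],[-0.16,-0.17,0.14,0,0,0,255],[-0.16,-0.2,0.14,0,0,0,255],[-0.16,-0.2,0.14,0,0,0,255]]])

```text
clock: 11.95
position: [0.4128, -0.2578, 0.2357]
tool_rot: [-0.007, 0.992, 0.076, 0.1]
ft_force: [-0.5, 0.3, -0.9]
grip_width: 0.0001
```

```bash
python3 m.py; python3 -c "
from h import *
f=grab_frame('top');g=grab_frame('side')
for x in (f,g):
  for t in tabs(x):print(*t[1:3])
  for n in('jar','brush','stick','full_dish','plate','bead1'):
    for r in regions_of(x,n)[:8 if n=='bead1' else 1]:
      w=world(x,r['region']);print(n,round(r['conf'],2),np.median(w,0) if len(w) else r['pixel'])
a=np.hstack([cv2.resize(x['pixels'][s],(400,400),interpolation=cv2.INTER_CUBIC) for x,s in((f,np.s_[100:270,300:470]),(g,np.s_[90:260,240:410]))])
cv2.imwrite('pics/c6.png',a[...,::-1])"
```

```text
top 218 [-0.0142 -0.1942  0.0613]
side 79 [-0.0125 -0.1913  0.0627]
12.05 [ 0.4138 -0.2533  0.2352] [-0.2279 -0.2603] [-0.3648 -0.4107  1.6025]
213 [ 0.57089826 -0.04770595  0.09669388]
229 [0.54486867 0.11180361 0.13117335]
jar 0.65 [0.45327424 0.01537743 0.05202711]
stick 0.83 [ 0.57331318 -0.31770135  0.00429767]
full_dish 0.66 [0.54170384 0.235319   0.0241529 ]
plate 0.79 [0.47214353 0.36581257 0.01099382]
bead1 0.42 [ 0.5970007  -0.11374611  0.02900769]
bead1 0.4 [ 0.60873255 -0.1967966   0.02790524]
bead1 0.37 [ 0.57666776 -0.1765571   0.02921412]
bead1 0.18 [0.4530418  0.01533542 0.05242516]
77 [ 0.57154253 -0.04719808  0.09641055]
119 [0.54696249 0.1141821  0.13089235]
jar 0.8 [0.45226528 0.0287161  0.04382782]
brush 0.48 [0.44560392 0.09895522 0.00690331]
stick 0.73 [ 0.59152651 -0.30813129  0.00436492]
full_dish 0.83 [0.54348315 0.24147437 0.02528217]
plate 0.57 [0.47253307 0.36744577 0.0104698 ]
bead1 0.58 [ 0.60602762 -0.19062735  0.02852416]
bead1 0.55 [0.58754937 0.04982661 0.12047883]
bead1 0.36 [ 0.59339294 -0.14220702  0.02586616]
```

View pics/c6.png

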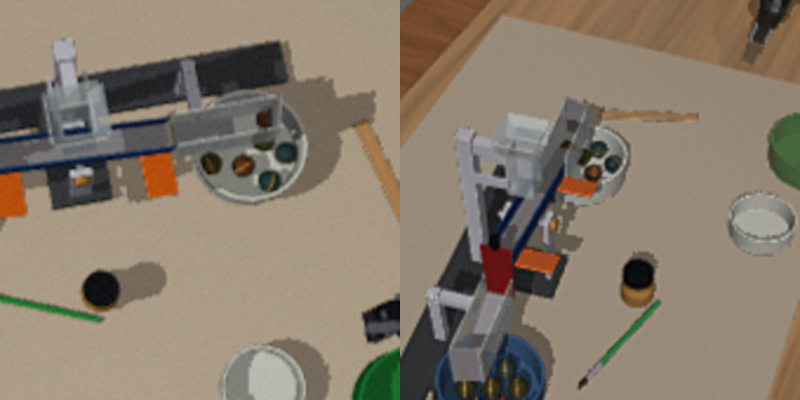

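Six balls show in the dish: left panel (210,163), (243,165), (270,180), (287,152), (262,140) and (265,118). The trough looks empty and the gate is over. One close crop to confirm the count, since the network also reported a "bead" by the pivot.

```bash
python3 -c "
from h import *
f=grab_frame('top');g=grab_frame('side')
a=np.hstack([cv2.resize(x['pixels'][s],(400,400),interpolation=cv2.INTER_CUBIC) for x,s in((f,np.s_[130:190,375:435]),(g,np.s_[130:210,260:340]))])
cv2.imwrite('pics/c7.png',a[...,::-1])"
```

```text
(no output)
```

View pics/c7.png

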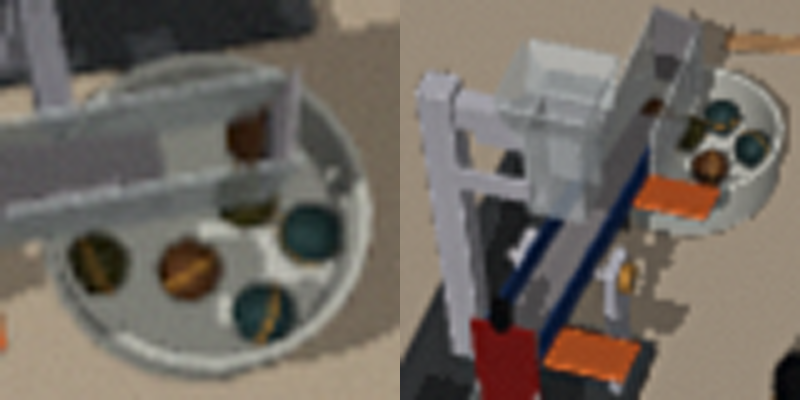

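The dish holds six beads: (98,262), (188,268), (265,312), (311,232), (247,200) and (250,135). The trough is empty, and the "bead" by the pivot is the brass pin end.

```bash
python3 -c "
from rig import *
print(close_job())"
```

```text
the job is handed in; nothing more can be done
None
```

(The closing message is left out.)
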